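Reading lens at focus over a walnut

TASK

Stand the walnut in the large pocket and the acorn in the small pocket, each upright and let go, while the reading lens still lies on its rest. Then take up the lens and finish holding it still and level, centred above the walnut, with the lens at the height of the pointer on the focus post; the program ends while the gripper holds the lens, touching nothing else with it. Do not shift the pointer or disturb the tin, the tealight and the pine cone.

Things in the scene. Friction and masses are not known exactly. Their poses are not given: they have to be found in the camera images.
- walnut_center (a point): Centre of a walnut, brown, 34 mm across and 38 mm tall, standing on a small flat end (14 mm wide) on the table; its sides are upright from 6 mm below to 4 mm above half height. Point: on its axis, half-way up (19 mm above its foot); z is up along its axis. 11 to 22 g.
- acorn_center (a point): Centre of an acorn, 34 mm tall, standing on its cap: the dark cap (24 mm across, 10 mm tall) is at the bottom, the nut above it is 19.6 mm across with upright sides from 10 to 24 mm above the foot, then a blunt point. Point: on its axis, half-way up (17 mm above its foot); z is up along its axis. About 12 g.
- walnut: The same walnut; origin at the centre of its foot.
- acorn: The same acorn; origin at the centre of its foot.
- board: Wooden viewing board fixed to the table, 170 mm (x) by 220 mm (y), 12 mm thick; origin at the centre of its underside. A steel focus post 10 mm thick stands on it at x = +62 mm, y = 0 (the side away from the robot), its top 202 mm above the table, with a dark foot 28 mm across. Two round wood slices are fixed on the board side by side (at board x = -25 mm, y = +55 and -55 mm; which is on which side varies).
- slice_big: Larger round slice of a branch with bark edge, 82 mm across, 20 mm thick, fixed on the board; origin at the centre of its underside.
- slice_small: Smaller round slice, 68 mm across, 18 mm thick, fixed on the board; origin at the centre of its underside.
- pocket_big (a point): Centre of the flat floor of the large round pocket in the larger slice: 42 mm across, 12 mm deep (mouth 12 mm above this point, z up). For the walnut.
- pocket_small (a point): Centre of the flat floor of the small round pocket in the smaller slice: 31 mm across, 10 mm deep (mouth 10 mm above this point, z up). For the acorn.
- mark_mid (a point): The focal mark: a black collar (22 mm across, 8 mm tall) on the focus post with a thin pointer (4 mm thick, standing out 31 mm from the post's axis towards the slices). Point: on the post's axis at the mid-height of collar and pointer. Its height varies from 115 to 165 mm above the table; stiff friction holds it (8 N moves it).
- lens_center (a point): Centre of the reading lens: clear glass in a steel ring 72 mm across and 10 mm thick. Point: on the lens axis at mid-thickness of the ring (5 mm above its underside). z is the lens axis (up); x points away from the handle.
- lens_grip (a point): Place to hold the lens, on its straight black handle: 64 mm behind the lens centre (along -x of the lens), 7 mm above the handle's underside. The handle is 16 mm wide and 14 mm high, flat-sided, its underside in line with the ring's, running from 33 to 145 mm behind the lens centre; same axes as the lens.
- lens: The same lens, 80 g, balancing about 44 mm behind the lens centre; origin on the lens axis at the underside of the ring.
- rest: Low wooden rest fixed to the table, on which the lens lies: two cross bars 26 mm high, each 16 mm thick, under the ring's centre (74 mm wide) and under the far part of the handle (50 mm wide), 127 mm apart, joined by a strip 24 mm wide and 6 mm high; between the bars the handle is free, 20 mm above the strip. Origin at the centre of its underside; x runs along the lens, which points the same way.
- tin: Bystander: closed steel tin, 72 mm across, 100 mm tall; origin at its underside.
- tealight: Bystander: tealight in an aluminium cup, 38 mm across, 14 mm tall, its wick standing 5 mm higher; origin at its underside.
- pinecone: Bystander: pine cone standing on its base, 49 mm across, 54 mm tall; origin at its underside.

How it is judged:
By the outcome, as a careful person would: the job done as asked, in the order asked, and still so for the second after the job is handed in, while the arm keeps its last pose, push and grip.
It also fails if it takes over 61 s, if anything falls off the work surface, if the arm or the gripper's body presses on something with over 40 N, if the wrist force passes 120 N, or if a joint passes its speed limit or range.

ROBOT

A 6-joint arm with a two-finger parallel gripper is mounted at the origin on the work surface. World frame = base frame: x ahead of the robot, y to its left, z up, the work surface at z = 0. Lengths are in m, angles in rad, forces in N, time in s.
With the tool pointing down it reaches from about 0.3 to 0.75 m from the base axis. Payload 8.5 kg.
Tool frame: the origin (TCP) lies on the centre line of the jaws, within the pads' length; the fingertips stand 19 mm ahead of it and the grasp point (between the pads) is the TCP; z points along the fingers, y is the line along which they close (so a half turn about z gives the same grasp; the last joint's range is limited). The gripper opens to 88 mm and grips with 3 to 60 N. Pads are 18 mm wide; open, the fingers measure 123 mm over their backs; the gripper's body (75 mm by 187 mm) begins 45 mm behind the grasp point.
Start: joints at [1.061, 0.381, 1.297, -0, 1.464, -0.215], TCP at [0.16, 0.526, 0.258] pointing down, gripper open.
Joint ranges: [-3.11, 3.11], [-0.89, 2.33], [0.22, 2.48], [-1.42, 4.56], [0.17, 2.85], [-2.88, 2.88]. Speed limits (rad/s): [2.39, 2.39, 3.14, 3.14, 3.14, 3.14].

INTERFACE

Orientations are given as a unit quaternion [w, x, y, z].
In Python, from cell import robot gives the robot as it stands.
- The arm moves only by the shell command python3 -m creep 'ROWS' [FORCE]. ROWS is JSON, a list of rows, each an object of numbers: "fingers": the opening, from 0 (shut) to 1 (fully open); "x", "y", "z": the shift along the tool's x, y, z in units of 0.1 m (1.0 is 0.1 m); "yaw": the turn about the tool's z in units of 90 degrees (1.0 is 90 degrees). In form: [{"fingers": .., "x": .., "y": .., "z": .., "yaw": ..}, ...]. A call has 1 to 5 rows; each row is the pose to reach, as a shift and turn from the pose commanded when the call began, along the tool's axes at that moment; what a row does not reach only later rows make up. A row lasts 1/12 s, in which the tool goes at most 41.7 mm and 7.16 degrees, less where a joint would pass 70% of its speed; a pose out of reach is approached as far as the arm can. A call with a number of a shift or a turn outside -1 to 1 is refused whole. A call with a gripper value outside its range is refused whole. The fingers move at their own pace and stop on an object; FORCE is the grip in N (left out, the last holds). Time passes only in rows, so rows that repeat a pose let the fingers close. It gives the time, the measured TCP pose, the force, the opening and the grip force at its end, in the units of the state.
- robot.get_obs(): the state, without advancing time (a new reading comes with each control period).
- robot.grab_frame(name): name is "scene" or "side" or "wrist"; returns a dict with "image" (420x560x3 uint8, red, green, blue), "z_map" (420x560 float32, m along the optical axis (not along the pixel's ray), 0 where there is no reading), "fovy" (degrees; the focal length in pixels is half the picture's height over the tangent of half this angle, whatever the lens; pixels are square), "cx", "cy" (the principal point, pixels), "xyz" and "rotation" of the camera in the world. Camera axes: x right, y up, looking along -z (the intrinsics and any distortion apply to the point x, -y, -z); pixel columns grow to the right and rows downward; lengths in m; the calibration is good to about 2 mm. The wrist camera is an equidistant fisheye: a pixel r from the principal point sees the ray r / f radians off the axis. A picture is of the moment at which its call begins.
- robot.hand_in(): hands the job in; it is judged then, once.
The state is a dict: "time": time; "joints": joint angles; "joint_vel": joint speeds; "joint_torque": joint torques, N m; "eef_pos": TCP position; "tool_rot": TCP orientation; "ft_force": force on the tool from outside, world axes, zero at the start; "torque": the same for the moment, N m; "gripper_width": finger opening in m; "grasp_force": force on a finger pad.
Only numpy, scipy, OpenCV 4.12 (cv2) and the standard library are available. Lean on these libraries where they do the work, as an engineer would, in place of code of your own. Each camera call takes 0.05 s, during which the arm holds its last target. There are 200 camera calls.

## Working session

There is one attempt and no reset: what is moved stays moved. The work goes in short steps, Python scripts to look and compute and a shell command to move; the robot and the scene stay as the last step left them, time stands still between calls to the robot, and variables do not carry over. Pictures are saved under pics/ and viewed, at most 10 in all, crops included, and the job is handed in when it is done.

```bash
mkdir -p pics; ls
python3 - <<'E'
from cell import robot
import cv2,numpy as np
o=robot.get_obs();print({k:np.round(v,3) for k,v in o.items()})
for n in("scene","side"):
    f=robot.grab_frame(n);cv2.imwrite(f"pics/{n}0.png",f["image"][:,:,::-1]);np.savez(f"{n}0.npz",**f)
    print(n,f["fovy"],f["cx"],f["cy"],f["xyz"],np.round(f["rotation"],3),[k for k in f])
E
```

```text
pics
{'time': np.float64(0.0), 'joints': array([ 1.061,  0.381,  1.298,  0.   ,  1.464, -0.215]), 'joint_vel': array([-0.003,  0.   ,  0.   ,  0.   ,  0.001, -0.   ]), 'joint_torque': array([-2.0000e-03, -4.3792e+01, -2.2456e+01,  7.1000e-02,  3.5000e-02,
       -0.0000e+00]), 'eef_pos': array([0.16 , 0.526, 0.257]), 'tool_rot': array([-0.   ,  0.147,  0.989, -0.001]), 'ft_force': array([ 0.291, -0.273, -0.188]), 'torque': array([ 0.019,  0.025, -0.   ]), 'grasp_force': np.float64(0.0), 'gripper_width': np.float64(0.088)}
scene 50.637206689370664 282.09427197159073 205.54567351049013 [1.36194273 0.02478241 0.97681239] [0.65  0.252 0.255 0.67 ] ['image', 'z_map', 'fovy', 'cx', 'cy', 'xyz', 'rotation']
side 57.809005487870884 279.7601055800091 215.2013006684582 [ 0.23129821 -0.57511492  0.54995024] [ 0.846  0.466 -0.135 -0.22 ] ['image', 'z_map', 'fovy', 'cx', 'cy', 'xyz', 'rotation']
```

View pics/scene0.png

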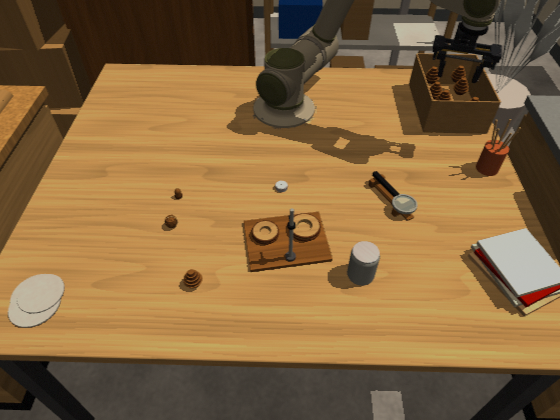

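View pics/side0.png

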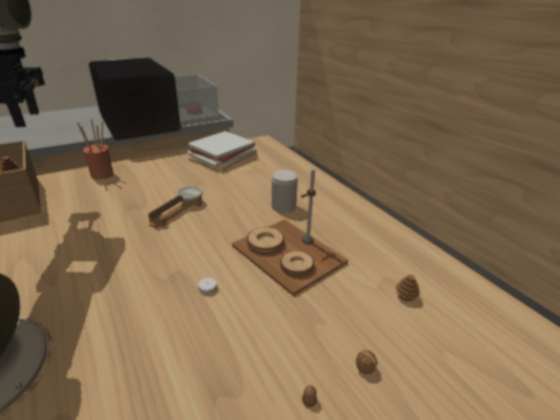

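The scene view shows the walnut at (171,222), acorn at (178,194), pine cone at (191,279), tealight at (281,186) and tin at (363,263). The board is around (287,241), with the small slice at (265,232), the big slice at (306,228) and the collar at (291,225). The lens ring is at (404,205) with its handle running to (376,178). The side view has the walnut at (366,361), acorn (310,395), small slice (297,264), big slice (266,240) and collar (311,193).

```bash
cat > h.py <<'E'
import numpy as np,cv2
from scipy.spatial.transform import Rotation as R
def rot(q): return R.from_quat(q,scalar_first=True).as_matrix() if np.size(q)==4 else np.array(q)
def F(f): return 210/np.tan(np.radians(float(f["fovy"]))/2)
def rays(f,uv,fish=False):
    uv=np.atleast_2d(np.asarray(uv,float)); a=(uv-[float(f["cx"]),float(f["cy"])])/F(f)
    if fish:
        r=np.linalg.norm(a,axis=1)+1e-12; d=np.c_[a*(np.sin(r)/r)[:,None],np.cos(r)]
    else: d=np.c_[a,np.ones(len(a))]
    return (d*[1,-1,-1])@rot(f["rotation"]).T
def plane(f,uv,z,fish=False):
    d=rays(f,uv,fish); c=np.asarray(f["xyz"]); return c+d*((z-c[2])/d[:,2])[:,None]
def cloud(f,fish=False):
    v,u=np.mgrid[:420,:560]; d=rays(f,np.c_[u.ravel(),v.ravel()],fish)
    k=-(d@rot(f["rotation"])[:,2]); z=f["z_map"].ravel()
    P=np.asarray(f["xyz"])+d*(z/k)[:,None]; P[z==0]=np.nan
    return P.reshape(420,560,3)
def tri(f1,p1,f2,p2):
    c1,c2=np.asarray(f1["xyz"]),np.asarray(f2["xyz"]);a=rays(f1,p1)[0];b=rays(f2,p2)[0]
    s,t=np.linalg.lstsq(np.c_[a,-b],c2-c1,rcond=None)[0]; A,B=c1+s*a,c2+t*b
    return (A+B)/2,np.linalg.norm(A-B)
E
python3 - <<'E'
from h import *
np.set_printoptions(precision=4,suppress=True)
S=dict(np.load("scene0.npz"));D=dict(np.load("side0.npz"))
CS,CD=cloud(S),cloud(D)
def blob(f,C,w,zlo,zhi=.3):
    u0,v0,u1,v1=w; c=C[v0:v1,u0:u1]; m=(c[...,2]>zlo)&(c[...,2]<zhi)
    n,l,st,ce=cv2.connectedComponentsWithStats(m.astype(np.uint8)); i=1+np.argmax(st[1:,4]); 
    q=c[l==i]
    x,y,ww,hh,_=st[i]
    return ce[i]+[u0,v0],(q.min(0)+q.max(0))/2,q.max(0),st[i]
for n,w1,w2,h in(("walnut",(155,208,187,236),(345,340,390,385),.019),("acorn",(168,184,190,204),(295,378,325,412),.017),("pinecone",(175,262,208,296),(390,268,425,305),.027),("tealight",(270,176,293,196),(192,272,222,298),.007)):
    a=blob(S,CS,w1,.004);b=blob(D,CD,w2,.004)
    print(n,a[0],b[0],"plane",plane(S,a[0],h)[0],plane(D,b[0],h)[0],"tri",*tri(S,a[0],D,b[0]),"top",a[2],b[2])
for n,w1,w2,lo,hi in(("lens",(362,165,425,222),(140,180,210,230),.03,.06),("bigslice",(286,212,324,244),(246,224,288,254),.027,.04),("small",(250,218,284,246),(278,248,318,280),.026,.04),("tin",(340,236,385,290),(268,168,302,214),.09,.12)):
    a=blob(S,CS,w1,lo,hi);b=blob(D,CD,w2,lo,hi)
    print(n,a[0],b[0],a[1],b[1],a[2],b[2])
E
```

```text
walnut [170.9197 221.0511] [365.8741 362.1116] plane [ 0.5689 -0.3039  0.019 ] [ 0.5651 -0.3039  0.019 ] tri [ 0.5667 -0.3038  0.0171] 0.001957135978208836 top [ 0.586  -0.2858  0.0396] [ 0.5796 -0.2861  0.0408]
acorn [177.9839 193.2097] [309.1977 396.1255] plane [ 0.459  -0.3047  0.017 ] [ 0.4512 -0.3075  0.017 ] tri [ 0.4537 -0.3058  0.0119] 0.0016500882932291268 top [ 0.4678 -0.2941  0.0363] [ 0.4633 -0.2969  0.0342]
pinecone [192.6655 278.52  ] [407.4925 288.2623] plane [ 0.7604 -0.2103  0.027 ] [ 0.7495 -0.2147  0.027 ] tri [ 0.756  -0.2112  0.0208] 0.0016531489403836268 top [ 0.7804 -0.1888  0.0571] [ 0.7725 -0.1908  0.0552]
tealight [281.5888 185.3832] [206.8512 285.6322] plane [0.4063 0.0026 0.007 ] [0.4061 0.0047 0.007 ] tri [0.4062 0.0031 0.0077] 0.00146370288478854 top [0.429  0.0221 0.0187] [0.4234 0.019  0.0193]
lens [398.0919 196.4594] [177.8254 198.996 ] [0.4466 0.3368 0.0374] [0.4426 0.3357 0.0361] [0.5283 0.3939 0.0448] [0.523  0.3928 0.042 ]
bigslice [306.7352 225.721 ] [264.9908 238.5211] [0.5818 0.0775 0.0321] [0.5761 0.0711 0.0308] [0.627  0.1136 0.0371] [0.6197 0.116  0.0344]
small [265.2033 230.7493] [296.7324 261.9102] [ 0.602  -0.0372  0.0302] [ 0.5969 -0.0379  0.0293] [ 0.6376 -0.0015  0.0343] [ 0.6329 -0.0016  0.0326]
tin [365.8052 252.8034] [284.1541 176.911 ] [0.7173 0.2159 0.097 ] [0.7119 0.2156 0.0962] [0.7513 0.2489 0.104 ] [0.7454 0.2507 0.1023]
```

```bash
python3 -m creep '[{"fingers":1,"x":-0.93,"y":-0.71,"z":0},{"fingers":1,"x":-0.93,"y":-0.71,"z":0},{"fingers":1,"x":-0.93,"y":-0.71,"z":0},{"fingers":1,"x":-0.93,"y":-0.71,"z":0}]'
python3 -m creep '[{"fingers":1,"x":-0.93,"y":-0.71,"z":0},{"fingers":1,"x":-0.93,"y":-0.71,"z":0},{"fingers":1,"x":-0.93,"y":-0.71,"z":0},{"fingers":1,"x":-0.93,"y":-0.71,"z":0}]'
cat > snap.py <<'E'
import sys
from h import *
from cell import robot
n=sys.argv[1];f=robot.grab_frame("wrist");np.savez(n+".npz",**f)
cv2.imwrite(f"pics/{n}.png",f["image"][:,:,::-1])
o=robot.get_obs();np.savez(n+"_o.npz",**o)
T=rot(o["tool_rot"]);print(o["time"],o["eef_pos"].round(4),T.round(3).tolist(),"cam in tool",((f["xyz"]-o["eef_pos"])@T).round(4),(T.T@rot(f["rotation"])).round(3).tolist(),f["fovy"],f["cx"],f["cy"])
E
python3 snap.py w1
```

```text
0.15 [0.1597 0.5261 0.2573] [[-0.957, 0.291, -0.001], [0.291, 0.957, -0.001], [0.0, -0.001, -1.0]] cam in tool [ 0.0831 -0.0003 -0.1255] [[-0.0, 0.947, 0.322], [1.0, 0.0, 0.001], [0.0, 0.322, -0.947]] 65.70646984690485 279.18497715033214 213.7032424382612invalid input
invalid input
```

View pics/w1.png

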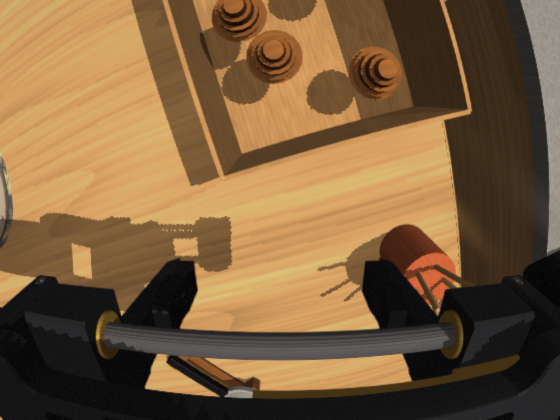

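The wrist view shows the fingertips at about (180,270) and (375,270), with the lens handle near (200,375) behind the gripper bar. The moves were refused because `yaw` is missing, so I'll give every key.

```bash
python3 -m creep '[{"fingers":1,"x":-0.93,"y":-0.71,"z":0,"yaw":0},{"fingers":1,"x":-0.93,"y":-0.71,"z":0,"yaw":0},{"fingers":1,"x":-0.93,"y":-0.71,"z":0,"yaw":0},{"fingers":1,"x":-0.93,"y":-0.71,"z":0,"yaw":0}]'
python3 -m creep '[{"fingers":1,"x":-0.93,"y":-0.71,"z":0,"yaw":0},{"fingers":1,"x":-0.93,"y":-0.71,"z":0,"yaw":0},{"fingers":1,"x":-0.93,"y":-0.71,"z":0,"yaw":0},{"fingers":1,"x":-0.93,"y":-0.71,"z":0,"yaw":0}]'
python3 snap.py w2 | cut -c1-60
```

```text
time: 0.48
eef_pos: [0.2304, 0.4279, 0.2577]
tool_rot: [0.0, 0.149, 0.989, -0.001]
ft_force: [-0.3, -0.5, 0.8]
gripper_width: 0.0885
grasp_force: 0.0
time: 0.82
eef_pos: [0.2989, 0.3333, 0.2577]
tool_rot: [0.0, 0.149, 0.989, -0.001]
ft_force: [-0.1, 1.2, -0.2]
gripper_width: 0.0881
grasp_force: 0.0
0.8667 [0.2978 0.3349 0.2577] [[-0.956, 0.295, -0.0], [0.295
```

```bash
python3 -m creep '[{"fingers":1,"x":-0.93,"y":-0.71,"z":0,"yaw":-0.07},{"fingers":1,"x":-0.93,"y":-0.71,"z":0,"yaw":-0.14},{"fingers":1,"x":-0.93,"y":-0.71,"z":0,"yaw":-0.2},{"fingers":1,"x":-0.93,"y":-0.71,"z":0,"yaw":-0.25}]' | tail -5
python3 -m creep '[{"fingers":1,"x":-0.5,"y":-1,"z":0,"yaw":0},{"fingers":1,"x":-0.5,"y":-1,"z":0,"yaw":0},{"fingers":1,"x":-0.5,"y":-1,"z":0,"yaw":0},{"fingers":1,"x":-0.5,"y":-1,"z":0,"yaw":0}]' | head -2
python3 -m creep '[{"fingers":1,"x":-0.6,"y":-1,"z":0,"yaw":0},{"fingers":1,"x":-0.6,"y":-1,"z":0,"yaw":0},{"fingers":1,"x":-0.6,"y":-1,"z":0,"yaw":0},{"fingers":1,"x":-0.6,"y":-1,"z":0,"yaw":0}]' | head -3
python3 snap.py w3 | cut -c1-160
python3 -c "
import cv2,numpy as np
a=cv2.imread('pics/w2.png');b=cv2.imread('pics/w3.png');cv2.imwrite('pics/w23.png',np.hstack([a[:,:],b])[:, :][:420] if 0 else cv2.resize(np.vstack([a[60:400],b[60:400]]),(494,600)))"
```

```text
eef_pos: [0.3666, 0.2397, 0.2577]
tool_rot: [0.0, -0.051, 0.999, -0.0]
ft_force: [-0.9, -0.5, 0.4]
gripper_width: 0.0885
grasp_force: 0.0
time: 1.53
eef_pos: [0.4267, 0.1445, 0.2575]
time: 1.87
eef_pos: [0.4966, 0.0508, 0.2571]
tool_rot: [0.0, -0.048, 0.999, -0.0]
1.9167 [0.495  0.0527 0.2571] [[-0.995, -0.096, -0.001], [-0.096, 0.995, 0.0], [0.001, 0.0, -1.0]] cam in tool [ 0.082  -0.0026 -0.1255] [[-0.001, 0.946, 0.323]
```

View pics/w23.png

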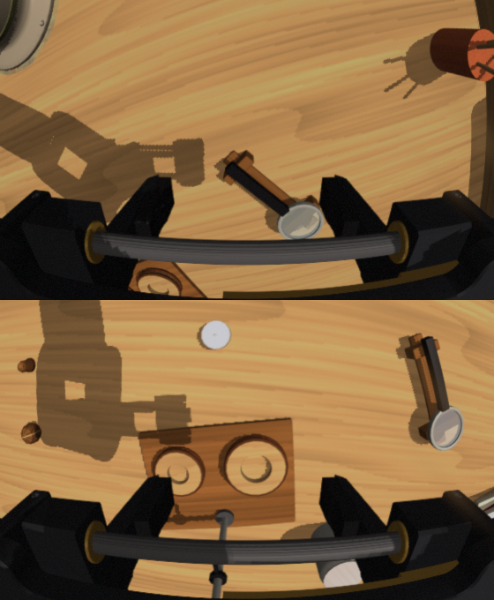

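The upper half (w2) shows the lens ring at composite (300,221) and its handle running to (235,172). The lower half (w3) shows acorn (28,134), walnut (34,210), small pocket (202,255), big pocket (289,246), lens ring (499,205) and post foot (255,304) in w3 pixels.

Run:
```python
from h import *
np.set_printoptions(precision=4,suppress=True)
f=dict(np.load("w3.npz"));C=cloud(f,True)
print("table z",np.nanmedian(C[60:100,100:200,2]))
def circ(p):
    A=np.c_[2*p,np.ones(len(p))];s=np.linalg.lstsq(A,(p**2).sum(1),rcond=None)[0];return s[:2],np.sqrt(s[2]+s[0]**2+s[1]**2)
def mask(w,lo,hi):
    u0,v0,u1,v1=w;m=np.zeros((420,560),np.uint8);c=C[v0:v1,u0:u1,2];m[v0:v1,u0:u1]=(c>lo)&(c<hi)
    n,l,st,ce=cv2.connectedComponentsWithStats(m);i=1+np.argmax(st[1:,4]);return (l==i).astype(np.uint8),ce[i]
for n,w,lo,zt in(("small",(165,225,240,290),.026,.030),("big",(240,208,340,290),.027,.032)):
    m,_=mask(w,lo,.05)
    cs,_=cv2.findContours(m,cv2.RETR_CCOMP,cv2.CHAIN_APPROX_NONE)
    cs=sorted(cs,key=len)[-2:]
    for c in cs:
        p=plane(f,c[:,0,:],zt,True)[:,:2];o,r=circ(p);e=np.abs(np.linalg.norm(p-o,axis=1)-r);k=e<.004;o,r=circ(p[k]);print(n,len(p),k.sum(),o,r)
for n,w,h in(("acorn",(10,115,45,155),.017),("walnut",(15,190,55,232),.019)):
    m,c=mask(w,.006,.05);P=C[m>0];print(n,c,plane(f,c,h,True)[0],P[P[:,2]>P[:,2].max()-.006].mean(0),P.max(0))
# lens
m,c=mask((450,80,540,225),.030,.06);P=C[m>0]
hsv=cv2.cvtColor(f["image"],cv2.COLOR_RGB2HSV);dk=(hsv[...,2]<60)&(m>0)
for nm,ff in(("w3",f),("w2",dict(np.load("w2.npz")))):
    CC=cloud(ff,True);q=(CC[...,2]>.031)&(CC[...,2]<.06)&(CC[...,0]>.3)&(CC[...,0]<.56)&(CC[...,1]>.24)&(CC[...,1]<.43)
    d=q&(ff["image"].max(2)<60);v,u=np.nonzero(d);p=plane(ff,np.c_[u,v],.040,True)[:,:2]
    vx,vy,x0,y0=cv2.fitLine(p.astype(np.float32),cv2.DIST_HUBER,0,.001,.001).ravel();t=(p-[x0,y0])@[vx,vy]
    g=q&(ff["image"].max(2)>=75);v,u=np.nonzero(g);p2=plane(ff,np.c_[u,v],.036,True)[:,:2]
    h=cv2.convexHull(p2.astype(np.float32))[:,0];(cc,rr)=cv2.minEnclosingCircle(h)
    print(nm,d.sum(),"dir",np.degrees(np.arctan2(vy,vx)),"ends",[x0,y0]+t.min()*np.array([vx,vy]),[x0,y0]+t.max()*np.array([vx,vy]),"ring",g.sum(),cc,rr,circ(h))
S=dict(np.load("scene0.npz"));D=dict(np.load("side0.npz"))
# collar: dark blob
for n,ff,w in(("scene",S,(280,215,302,236)),("side",D,(300,184,322,202))):
    u0,v0,u1,v1=w;g=ff["image"][v0:v1,u0:u1].max(2);v,u=np.nonzero(g<55);print(n,len(u),u.mean()+u0,v.mean()+v0,u.min()+u0,u.max()+u0,v.min()+v0,v.max()+v0); print(g)
```

```text
table z -0.001368045661071432
small 6 6 [ 0.5938 -0.0123] 0.001658431096708126
small 224 62 [ 0.5954 -0.0345] 0.031934457619195396
big 96 96 [0.5782 0.0699] 0.02098029785934073
big 199 199 [0.5776 0.0696] 0.042941235469382125
acorn [ 28.865  134.4262] [ 0.4551 -0.3036  0.017 ] [ 0.4556 -0.3044  0.0295] [ 0.4659 -0.2937  0.0331]
walnut [ 34.4849 211.1624] [ 0.5674 -0.3041  0.019 ] [ 0.5666 -0.3024  0.0348] [ 0.5844 -0.2865  0.0386]
w3 682 dir 24.972458 ends [0.3669 0.2827] [0.5044 0.3467] ring 1221 (0.44368207454681396, 0.33044424653053284) 0.08965981006622314 (array([0.4337, 0.3487]), np.float64(0.07946969316387577))
w2 1131 dir 30.530302 ends [0.3644 0.2863] [0.5012 0.367 ] ring 1458 (0.45658960938453674, 0.331503689289093) 0.07864686846733093 (array([0.4598, 0.3336]), np.float64(0.0618778735428049))
scene 69 290.40579710144925 225.56521739130434 287 295 215 235
[[192 191 190 180 156 151 156 145 109  75  48  54  62  90 107  96 117 156
  185 184 186 185]
 [144 139 134 129 126 126 125 114  76  35  50  54  62  79 110 162 192 194
  195 196 196 195]
 [123 122 124 124 126 126 126 127 100 
[... 2741 characters left out ...]
4  53  53  62  79 118 156 172
  175 174 174 174]
 [161 139 115  94  87  91 103 111 102  80  61  58  68  88 110 140 164 174
  177 176 175 175]
 [152 121  95  90 104 122 137 144 132 104  78  73  93 122 144 160 172 177
  178 178 176 176]
 [155 134 119 127 141 154 161 161 146 117  91  85 110 146 165 172 175 176
  178 178 178 178]
 [166 157 153 159 167 172 172 166 149 119  94  89 117 154 171 176 176 176
  176 178 178 179]
 [172 170 171 174 177 177 176 169 149 118  93  91 119 155 173 177 178 177
  177 177 178 178]
 [171 172 174 177 178 178 178 170 149 117  93  93 120 154 172 177 178 178
  176 176 177 177]
 [170 171 173 175 177 179 177 171 148 115  92  92 120 153 170 176 177 178
  178 177 177 177]]
```

```bash
python3 -m creep '[{"fingers":1,"x":0.25,"y":-0.9,"z":0,"yaw":0},{"fingers":1,"x":0.25,"y":-0.9,"z":0,"yaw":0},{"fingers":1,"x":0.25,"y":-0.9,"z":0,"yaw":0}]' | head -2
python3 -m creep '[{"fingers":1,"x":0.25,"y":-0.9,"z":0,"yaw":-0.05},{"fingers":1,"x":0.25,"y":-0.9,"z":0,"yaw":-0.05},{"fingers":1,"x":0.25,"y":-0.9,"z":0,"yaw":-0.05}]' | head -2
python3 -m creep '[{"fingers":1,"x":0.15,"y":-0.9,"z":0.4,"yaw":0},{"fingers":1,"x":0.15,"y":-0.9,"z":0.4,"yaw":0},{"fingers":1,"x":0.15,"y":-0.9,"z":0.4,"yaw":0}]' | head -2
python3 -m creep '[{"fingers":1,"x":0,"y":-0.81,"z":0.6,"yaw":0},{"fingers":1,"x":0,"y":-0.81,"z":0.6,"yaw":0},{"fingers":1,"x":0,"y":-0.81,"z":0.6,"yaw":0},{"fingers":1,"x":0,"y":-0.81,"z":0.6,"yaw":0}]' | head -2
cat > obj.py <<'E'
# find nut near (x,y): python3 obj.py name x y height
import sys
from h import *
n,x,y,h=sys.argv[1],*map(float,sys.argv[2:5])
f=dict(np.load(n+".npz"));o=dict(np.load(n+"_o.npz"));C=cloud(f,True);T=rot(o["tool_rot"])
m=((C[...,2]>.006)&(C[...,2]<.05)&(np.hypot(C[...,0]-x,C[...,1]-y)<.035)).astype(np.uint8)
k,l,st,ce=cv2.connectedComponentsWithStats(m);i=1+np.argmax(st[1:,4]);P=C[l==i]
p=plane(f,ce[i],h/2,True)[0];t=P[P[:,2]>P[:,2].max()-.004].mean(0)
for q in(p,t): print(q.round(4),"tool shift",((q-o["eef_pos"])@T).round(4))
print("px",ce[i].round(1),st[i],"max",P.max(0).round(4),"min",P.min(0).round(4))
E
python3 snap.py w4 | cut -c1-130; python3 obj.py w4 .455 -.304 .034
```

```text
time: 2.17
eef_pos: [0.477, -0.0403, 0.2576]
time: 2.42
eef_pos: [0.4612, -0.1329, 0.2577]
time: 2.67
eef_pos: [0.4628, -0.2233, 0.2159]
time: 3.0
eef_pos: [0.4773, -0.3018, 0.155]
3.05 [ 0.4774 -0.3006  0.1567] [[-0.985, -0.175, -0.002], [-0.175, 0.985, 0.002], [0.001, 0.003, -1.0]] cam in tool [ 0.0835 -0.00
[ 0.454  -0.3066  0.017 ] tool shift [ 0.0239 -0.0022  0.1397]
[ 0.4554 -0.3064  0.0302] tool shift [ 0.0226 -0.0022  0.1265]
px [278.9 179.6] [266 166  27  29 604] max [ 0.4649 -0.2948  0.0329] min [ 0.4439 -0.318   0.0061]
```

```bash
python3 -m creep '[{"fingers":0.6,"x":0.23,"y":-0.02,"z":0.2,"yaw":0},{"fingers":0.6,"x":0.23,"y":-0.02,"z":0.55,"yaw":0},{"fingers":0.6,"x":0.23,"y":-0.02,"z":0.8,"yaw":0},{"fingers":0.6,"x":0.23,"y":-0.02,"z":0.8,"yaw":0},{"fingers":0.6,"x":0.23,"y":-0.02,"z":0.8,"yaw":0}]' 8
python3 snap.py w5 | cut -c1-130; python3 obj.py w5 .455 -.3065 .034
```

```text
time: 3.47
eef_pos: [0.4553, -0.3062, 0.0788]
tool_rot: [-0.0, -0.089, 0.996, 0.0]
ft_force: [0.5, -0.4, 1.0]
gripper_width: 0.0573
grasp_force: 0.0
3.5167 [ 0.4558 -0.307   0.0797] [[-0.984, -0.177, 0.002], [-0.177, 0.984, -0.001], [-0.001, -0.002, -1.0]] cam in tool [ 0.0835 -
[ 0.4535 -0.3069  0.017 ] tool shift [0.0023 0.0006 0.0627]
[ 0.4549 -0.3066  0.03  ] tool shift [0.0009 0.0006 0.0497]
px [280.  240.3] [ 263  220   35   42 1163] max [ 0.4639 -0.2948  0.0326] min [ 0.4435 -0.3182  0.006 ]
```

View pics/w5.png

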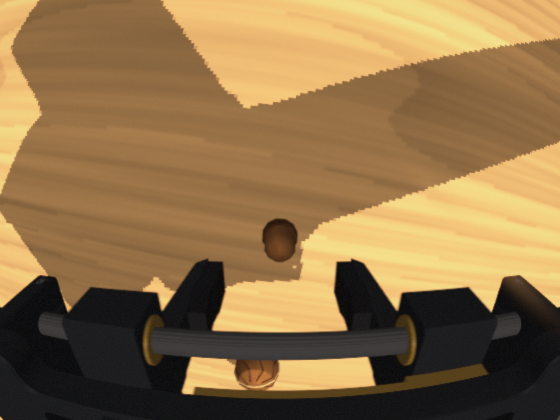

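The acorn at (280,240) is midway between the fingertips at (210,265) and (345,265). I'll descend and close on it.

```bash
python3 -m creep '[{"fingers":0.6,"x":0.01,"y":0.01,"z":0.2,"yaw":0},{"fingers":0.6,"x":0.01,"y":0.01,"z":0.35,"yaw":0},{"fingers":0.6,"x":0.01,"y":0.01,"z":0.47,"yaw":0},{"fingers":0.6,"x":0.01,"y":0.01,"z":0.47,"yaw":0},{"fingers":0.6,"x":0.01,"y":0.01,"z":0.47,"yaw":0}]' 8 | head -4
python3 -m creep '[{"fingers":0.15,"x":0,"y":0,"z":0,"yaw":0},{"fingers":0.15,"x":0,"y":0,"z":0,"yaw":0},{"fingers":0.15,"x":0,"y":0,"z":0,"yaw":0},{"fingers":0.15,"x":0,"y":0,"z":0,"yaw":0},{"fingers":0.15,"x":0,"y":0,"z":0,"yaw":0}]' 8 
python3 -m creep '[{"fingers":0.15,"x":0,"y":0,"z":0,"yaw":0},{"fingers":0.15,"x":0,"y":0,"z":0,"yaw":0},{"fingers":0.15,"x":0,"y":0,"z":0,"yaw":0}]' 8 | egrep 'eef|wid|gras'
```

```text
time: 3.93
eef_pos: [0.4544, -0.3071, 0.0324]
tool_rot: [0.001, -0.088, 0.996, -0.001]
ft_force: [-0.3, -0.9, 0.3]
time: 4.35
eef_pos: [0.4536, -0.3072, 0.0311]
tool_rot: [0.0, -0.088, 0.996, -0.0]
ft_force: [0.3, -0.1, 0.0]
gripper_width: 0.0221
grasp_force: 0.0
eef_pos: [0.4536, -0.3072, 0.031]
gripper_width: 0.0191
grasp_force: 8.0
```

```bash
python3 -m creep '[{"fingers":0.15,"x":0,"y":0,"z":-0.1,"yaw":0},{"fingers":0.15,"x":0,"y":0,"z":-0.35,"yaw":0},{"fingers":0.15,"x":0,"y":0,"z":-0.7,"yaw":0},{"fingers":0.15,"x":0,"y":0,"z":-0.9,"yaw":0}]' 8 | egrep 'eef|wid|gras'
python3 -m creep '[{"fingers":0.15,"x":-0.2,"y":0.1,"z":0,"yaw":0},{"fingers":0.15,"x":-0.5,"y":0.3,"z":0,"yaw":0},{"fingers":0.15,"x":-0.8,"y":0.5,"z":0,"yaw":0},{"fingers":0.15,"x":-0.95,"y":0.75,"z":0,"yaw":0},{"fingers":0.15,"x":-0.95,"y":0.75,"z":0,"yaw":0}]' 8 | egrep 'eef|wid|gras'
python3 -m creep '[{"fingers":0.15,"x":-0.2,"y":0.2,"z":0,"yaw":0},{"fingers":0.15,"x":-0.5,"y":0.4,"z":0,"yaw":0},{"fingers":0.15,"x":-0.8,"y":0.65,"z":0,"yaw":0},{"fingers":0.15,"x":-0.94,"y":0.75,"z":0,"yaw":0},{"fingers":0.15,"x":-0.94,"y":0.75,"z":0,"yaw":0}]' 8 | egrep 'eef|wid|gras'
python3 snap.py w6 | cut -c1-130
```

```text
eef_pos: [0.4539, -0.3075, 0.124]
gripper_width: 0.0189
grasp_force: 8.0
eef_pos: [0.5354, -0.2124, 0.1211]
gripper_width: 0.0189
grasp_force: 8.0
eef_pos: [0.6148, -0.1238, 0.121]
gripper_width: 0.0186
grasp_force: 8.0
5.8167 [ 0.6136 -0.1254  0.1209] [[-0.984, -0.178, -0.0], [-0.178, 0.984, -0.0], [0.0, -0.0, -1.0]] cam in tool [ 0.082   0.0004 -
```

View pics/w6.png

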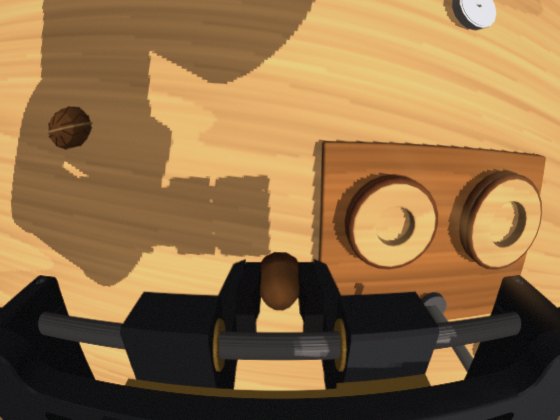

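The small slice is at (393,222), the big slice at (502,222), the walnut at (69,128) and the held acorn at (280,281), upright.

```bash
cat > slices.py <<'E'
import sys
from h import *
n=sys.argv[1];f=dict(np.load(n+".npz"));o=dict(np.load(n+"_o.npz"));C=cloud(f,True);T=rot(o["tool_rot"])
def circ(p):
    A=np.c_[2*p,np.ones(len(p))];s=np.linalg.lstsq(A,(p**2).sum(1),rcond=None)[0];return s[:2],np.sqrt(s[2]+s[0]**2+s[1]**2)
for nm,c0,R0,zt,rp in(("small",(.597,-.038),.034,.030,.0155),("big",(.578,.070),.041,.032,.021)):
    z=C[...,2];rr=np.hypot(C[...,0]-c0[0],C[...,1]-c0[1])
    m=((z>zt-.0055)&(z<zt+.008)&(rr<R0+.012)).astype(np.uint8)
    cs,_=cv2.findContours(m,cv2.RETR_CCOMP,cv2.CHAIN_APPROX_NONE)
    for c in sorted(cs,key=len)[-2:]:
        p=plane(f,c[:,0,:],zt,True)[:,:2];q,r=circ(p)
        for _ in range(3):
            k=np.abs(np.linalg.norm(p-q,axis=1)-r)<.0025
            q,r=circ(p[k])
        print(nm,len(p),k.sum(),q.round(4),r.round(4),"shift",((np.r_[q,zt]-o["eef_pos"])@T).round(4))
    print("  top z",np.nanmedian(z[(m>0)]).round(4))
H=(C-o["eef_pos"])@T;m=(np.abs(H[...,1])<.0085)&(np.abs(H[...,0])<.03)&(H[...,2]>-.02)&(H[...,2]<.06)
P=H[m]
if len(P): print("held: y",P[:,1].min(),P[:,1].max(),"x",P[:,0].min(),P[:,0].max(),"x90",np.percentile(P[:,0],90),"z",P[:,2].min(),P[:,2].max())
E
python3 slices.py w6
python3 - <<'E'
from h import *
f=dict(np.load("w6.npz"));o=dict(np.load("w6_o.npz"));T=rot(o["tool_rot"]);C=cloud(f,True);H=(C-o["eef_pos"])@T
for v in range(250,312,5): print(v,H[v,280].round(4),H[v,272].round(4))
E
python3 obj.py w6 .567 -.304 .038
```

```text
small 112 112 [ 0.5995 -0.0399] 0.0151 shift [-0.0013  0.0867  0.0908]
small 261 261 [ 0.5993 -0.0402] 0.0362 shift [-0.0011  0.0864  0.0908]
  top z 0.0283
big 118 118 [0.5794 0.0661] 0.02 shift [-0.0003  0.1945  0.0888]
big 254 254 [0.5793 0.0656] 0.0432 shift [-0.0002  0.1941  0.0888]
  top z 0.0303
held: y -0.008496238431747623 0.008499531401279322 x -0.01019999689663394 0.008707065182826684 x90 0.006431613076126066 z -0.0026427971569825434 0.030017703368872915
250 [-0.0349  0.0012  0.1223] [-0.0351 -0.0056  0.1228]
255 [0.0081 0.0009 0.025 ] [ 0.0075 -0.0033  0.0262]
260 [0.0064 0.0009 0.0227] [ 0.0064 -0.0032  0.0227]
265 [0.006  0.0009 0.018 ] [ 0.0047 -0.0032  0.0204]
270 [0.0058 0.0009 0.0132] [ 0.0048 -0.0031  0.0151]
275 [0.0062 0.0008 0.0076] [ 0.0054 -0.0029  0.0089]
280 [0.0052 0.0008 0.0046] [ 0.0037 -0.0029  0.0071]
285 [0.0035 0.0008 0.003 ] [ 0.0027 -0.0029  0.0042]
290 [0.0012 0.0008 0.0022] [ 0.0015 -0.0028  0.0018]
295 [-0.      0.0008 -0.0002] [-0.0009 -0.0029  0.0012]
300 [-0.0029  0.0008  0.    ] [-0.0036 -0.0029  0.0011]
305 [-0.0058  0.0008  0.0001] [-0.0066 -0.0029  0.0012]
310 [-0.0971  0.0013  0.1226] [-0.0973 -0.0061  0.1228]
[ 0.5677 -0.3041  0.019 ] tool shift [ 0.077  -0.1677  0.1019]
[ 0.5675 -0.3037  0.0359] tool shift [ 0.0771 -0.1673  0.085 ]
px [ 69.4 127.7] [  47  106   45   44 1426] max [ 0.5848 -0.2863  0.0387] min [ 0.55   -0.3187  0.0064]
```

```bash
python3 -m creep '[{"fingers":0.15,"x":0.02,"y":0.2,"z":0,"yaw":0},{"fingers":0.15,"x":0.02,"y":0.5,"z":0.05,"yaw":0},{"fingers":0.15,"x":0.02,"y":0.75,"z":0.2,"yaw":0},{"fingers":0.15,"x":0.02,"y":0.865,"z":0.34,"yaw":0},{"fingers":0.15,"x":0.02,"y":0.865,"z":0.34,"yaw":0}]' 8 | egrep 'eef|wid|gras'
python3 -m creep '[{"fingers":0.15,"x":0,"y":0,"z":0,"yaw":0},{"fingers":0.15,"x":0,"y":0,"z":0,"yaw":0}]' 8 | egrep 'eef|wid|gras'
python3 snap.py w7 | cut -c1-60;python3 slices.py w7;python3 - <<'E'
from h import *
f=dict(np.load("w7.npz"));o=dict(np.load("w7_o.npz"));T=rot(o["tool_rot"]);C=cloud(f,True);H=(C-o["eef_pos"])@T
for v in range(260,275,5): print(v,H[v,280].round(4))
E
```

```text
eef_pos: [0.5938, -0.0404, 0.0849]
gripper_width: 0.0192
grasp_force: 8.0
eef_pos: [0.5964, -0.0432, 0.0877]
gripper_width: 0.019
grasp_force: 8.0
6.45 [ 0.5966 -0.0432  0.0878] [[-0.985, -0.174, 0.002], [-0
small 4 4 [ 0.568  -0.0511] 0.0006 shift [ 0.0296 -0.0027  0.0578]
small 359 123 [ 0.592  -0.0392] 0.0306 shift [0.0039 0.0048 0.0578]
  top z 0.0284
big 155 155 [0.5787 0.0671] 0.0202 shift [-0.0015  0.1118  0.0557]
big 339 327 [0.5785 0.0669] 0.043 shift [-0.0012  0.1116  0.0557]
  top z 0.0304
held: y -0.008447258757588151 0.008499310804573858 x -0.008953319878429709 0.0297890480476678 x90 0.02261660178258647 z -0.0018622023160473039 0.05999997243995392
260 [ 0.0077 -0.0005  0.0235]
265 [ 0.0072 -0.0005  0.0189]
270 [ 0.0072 -0.0005  0.0137]
```

View pics/w7.png

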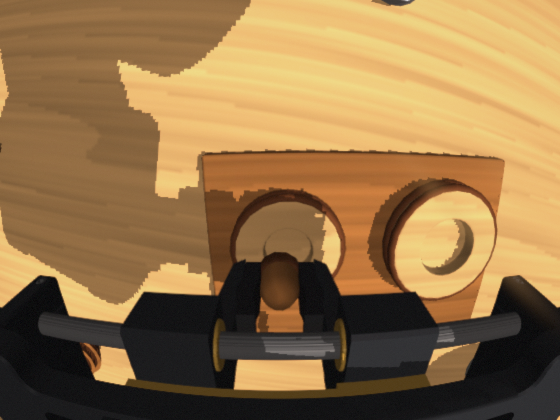

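The held acorn (280,281) is left of the small slice's centre (about 289,245), so it needs a few mm in +y. I'll fit the visible rim with its radius fixed.

```bash
python3 - <<'E'
from h import *
from scipy.optimize import least_squares
f=dict(np.load("w7.npz"));o=dict(np.load("w7_o.npz"));C=cloud(f,True);T=rot(o["tool_rot"])
z=C[...,2];m=((z>.0245)&(z<.038)&(np.hypot(C[...,0]-.599,C[...,1]+.04)<.046)).astype(np.uint8);m[258:]=0
c=max(cv2.findContours(m,cv2.RETR_EXTERNAL,cv2.CHAIN_APPROX_NONE)[0],key=len)[:,0]
c=c[c[:,1]<245];p=plane(f,c,.030,True)[:,:2]
for R0 in(.035,.036):
    s=least_squares(lambda q:np.linalg.norm(p-q,axis=1)-R0,[.599,-.04],loss="soft_l1",f_scale=.0005)
    print(R0,len(p),s.x.round(4),np.abs(s.fun).mean(),"shift",((np.r_[s.x,.03]-o["eef_pos"])@T).round(4),c[:,0].min(),c[:,0].max())
E
python3 -c "
from cell import robot;o=robot.get_obs();print(o['eef_pos'].round(4),o['joint_vel'].round(3),o['joints'].round(3))"
```

```text
0.035 211 [ 0.5975 -0.0387] 0.005768853239531304 shift [-0.0016  0.0043  0.0578] 230 345
0.036 211 [ 0.5987 -0.0385] 0.00568403260297344 shift [-0.0028  0.0043  0.0578] 230 345
[ 0.5966 -0.0432  0.0878] [ 0.004  0.001 -0.001  0.002 -0.004  0.004] [-0.27   0.628  1.395 -0.     1.117 -2.015]
```

```bash
python3 -m creep '[{"fingers":0.15,"x":0,"y":0.04,"z":0,"yaw":0},{"fingers":0.15,"x":0,"y":0.04,"z":0.1,"yaw":0},{"fingers":0.15,"x":0,"y":0.04,"z":0.2,"yaw":0},{"fingers":0.15,"x":0,"y":0.04,"z":0.2,"yaw":0},{"fingers":0.15,"x":0,"y":0.04,"z":0.2,"yaw":0}]' 8 | egrep 'eef|wid|gras'
python3 snap.py w8 | cut -c1-60;python3 slices.py w8 | grep big
python3 - <<'E'
from h import *
from scipy.optimize import least_squares
f=dict(np.load("w8.npz"));o=dict(np.load("w8_o.npz"));C=cloud(f,True);T=rot(o["tool_rot"]);H=(C-o["eef_pos"])@T
z=C[...,2];m=((z>.0245)&(z<.038)&(np.hypot(C[...,0]-.599,C[...,1]+.04)<.046)).astype(np.uint8);m[252:]=0
c=max(cv2.findContours(m,cv2.RETR_EXTERNAL,cv2.CHAIN_APPROX_NONE)[0],key=len)[:,0]
c=c[c[:,1]<240];p=plane(f,c,.030,True)[:,:2]
s=least_squares(lambda q:np.linalg.norm(p-q,axis=1)-.0355,[.599,-.04],loss="soft_l1",f_scale=.0005)
print(len(p),s.x.round(4),"shift",((np.r_[s.x,.03]-o["eef_pos"])@T).round(4),c[:,0].min(),c[:,0].max())
g=f["image"].astype(int);r=g[268,230:340];nut=[230+i for i in range(110) if r[i][0]-r[i][2]>25];print(nut[0],nut[-1],H[268,280].round(4),H[262,280].round(4))
E
```

```text
eef_pos: [0.595, -0.0375, 0.0657]
gripper_width: 0.0189
grasp_force: 8.0
6.9167 [ 0.5953 -0.0376  0.0663] [[-0.984, -0.175, -0.001], 
big 169 169 [0.5785 0.0669] 0.02 shift [-0.0018  0.1058  0.0343]
big 362 316 [0.5784 0.0666] 0.043 shift [-0.0017  0.1056  0.0343]
132 [ 0.5976 -0.0386] shift [-0.0021 -0.0014  0.0363] 220 336
230 339 [ 0.0074 -0.0004  0.0162] [ 0.0076 -0.0004  0.0223]
```

```bash
python3 -m creep '[{"fingers":0.15,"x":0,"y":-0.02,"z":0,"yaw":0},{"fingers":0.15,"x":0,"y":-0.02,"z":0,"yaw":0},{"fingers":0.15,"x":0,"y":-0.02,"z":0.04,"yaw":0},{"fingers":0.15,"x":0,"y":-0.02,"z":0.07,"yaw":0},{"fingers":0.15,"x":0,"y":-0.02,"z":0.07,"yaw":0}]' 8 | egrep 'eef|wid|for'
python3 -m creep '[{"fingers":0.15,"x":0,"y":0,"z":0.03,"yaw":0},{"fingers":0.15,"x":0,"y":0,"z":0.05,"yaw":0},{"fingers":0.15,"x":0,"y":0,"z":0.065,"yaw":0},{"fingers":0.15,"x":0,"y":0,"z":0.065,"yaw":0}]' 8 | egrep 'eef|wid|for'
```

```text
eef_pos: [0.5954, -0.0394, 0.059]
ft_force: [-0.5, 0.3, 1.2]
gripper_width: 0.0193
grasp_force: 8.0
eef_pos: [0.5965, -0.0392, 0.0535]
ft_force: [3.4, 2.4, 0.3]
gripper_width: 0.019
grasp_force: 8.0
```

```bash
python3 -m creep '[{"fingers":0.15,"x":0,"y":0,"z":0,"yaw":0},{"fingers":0.15,"x":0,"y":0,"z":0,"yaw":0}]' 8 | egrep 'eef|wid|for'
python3 -m creep '[{"fingers":0.15,"x":-0.02,"y":0.01,"z":0,"yaw":0},{"fingers":0.15,"x":-0.02,"y":0.01,"z":0,"yaw":0},{"fingers":0.15,"x":-0.02,"y":0.01,"z":0,"yaw":0}]' 8 | egrep 'eef|wid|for'
python3 -c "
from cell import robot
for i in range(3):
  robot.grab_frame('side');print(robot.get_obs()['ft_force'].round(2))"
```

```text
eef_pos: [0.5963, -0.0393, 0.0534]
ft_force: [4.2, 2.8, 0.2]
gripper_width: 0.0192
grasp_force: 8.0
eef_pos: [0.5971, -0.0382, 0.0529]
ft_force: [0.3, 0.5, -0.1]
gripper_width: 0.0188
grasp_force: 8.0
[0.67 0.41 0.56]
[ 0.49 -0.38 -0.77]
[-1.19  0.18  0.23]
```

Contact with the pocket wall is gone, so I'll seat the acorn and release.

```bash
python3 -m creep '[{"fingers":0.15,"x":0,"y":0,"z":0.012,"yaw":0},{"fingers":0.15,"x":0,"y":0,"z":0.012,"yaw":0},{"fingers":0.15,"x":0,"y":0,"z":0.012,"yaw":0}]' 8 | egrep 'eef|wid|for'
python3 -m creep '[{"fingers":0.5,"x":0,"y":0,"z":0.012,"yaw":0},{"fingers":0.5,"x":0,"y":0,"z":0,"yaw":0},{"fingers":0.5,"x":0,"y":0,"z":0,"yaw":0},{"fingers":0.5,"x":0,"y":0,"z":0,"yaw":0},{"fingers":0.5,"x":0,"y":0,"z":0,"yaw":0}]' 8 | egrep 'eef|wid|for'
python3 -m creep '[{"fingers":0.5,"x":0,"y":0,"z":-0.1,"yaw":0},{"fingers":0.5,"x":0,"y":0,"z":-0.4,"yaw":0},{"fingers":0.5,"x":0,"y":0,"z":-0.8,"yaw":0},{"fingers":0.5,"x":0,"y":0,"z":-0.8,"yaw":0}]' 8 | egrep 'eef|wid|for'
python3 snap.py w9 | cut -c1-60; python3 -c "
import cv2;a=cv2.imread('pics/w9.png')[120:350,150:450];cv2.imwrite('pics/w9c.png',a)"
```

```text
eef_pos: [0.5975, -0.0382, 0.052]
ft_force: [-0.4, -0.3, -0.3]
gripper_width: 0.0189
grasp_force: 8.0
eef_pos: [0.5976, -0.0382, 0.0521]
ft_force: [0.2, 0.6, 0.6]
gripper_width: 0.0438
grasp_force: 0.0
eef_pos: [0.6002, -0.0387, 0.1397]
ft_force: [0.8, -0.7, 0.8]
gripper_width: 0.0441
grasp_force: 0.0
9.2833 [ 0.5992 -0.0385  0.1366] [[-0.984, -0.176, 0.008], [
```

View pics/w9c.png

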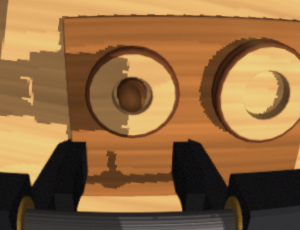

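Acorn stands upright in the small pocket (crop (131,95)), with the big pocket at crop (266,93). On to the walnut.

```bash
python3 -m creep '[{"fingers":0.7,"x":0.26,"y":-0.85,"z":0,"yaw":0},{"fingers":0.7,"x":0.26,"y":-0.85,"z":0,"yaw":0},{"fingers":0.7,"x":0.26,"y":-0.85,"z":0,"yaw":0}]' 8| egrep 'eef'
python3 -m creep '[{"fingers":0.7,"x":0.26,"y":-0.85,"z":0,"yaw":0},{"fingers":0.7,"x":0.26,"y":-0.85,"z":0,"yaw":0},{"fingers":0.7,"x":0.26,"y":-0.85,"z":0,"yaw":0}]' | egrep 'eef'
python3 -m creep '[{"fingers":0.7,"x":0.26,"y":-0.85,"z":0,"yaw":0},{"fingers":0.7,"x":0.26,"y":-0.85,"z":0.2,"yaw":0},{"fingers":0.7,"x":0.26,"y":-0.85,"z":0.45,"yaw":0},{"fingers":0.7,"x":0.26,"y":-0.85,"z":0.45,"yaw":0},{"fingers":0.7,"x":0.26,"y":-0.85,"z":0.45,"yaw":0}]' | egrep 'eef'
python3 snap.py w10 | cut -c1-60; python3 obj.py w10 .567 -.304 .038
```

```text
eef_pos: [0.5861, -0.1313, 0.1317]
eef_pos: [0.5753, -0.2199, 0.1316]
eef_pos: [0.5648, -0.302, 0.0858]
10.25 [ 0.5657 -0.3017  0.0873] [[-0.984, -0.176, -0.001], [
[ 0.5672 -0.305   0.019 ] tool shift [-0.0009 -0.0036  0.0683]
[ 0.567  -0.3051  0.0355] tool shift [-0.0007 -0.0037  0.0518]
px [275.  242.7] [ 247  216   57   55 2353] max [ 0.581  -0.2873  0.038 ] min [ 0.5498 -0.3225  0.0082]
```

```bash
python3 -m creep '[{"fingers":0.7,"x":-0.01,"y":-0.035,"z":0.1,"yaw":0},{"fingers":0.7,"x":-0.01,"y":-0.035,"z":0.3,"yaw":0},{"fingers":0.7,"x":-0.01,"y":-0.035,"z":0.45,"yaw":0},{"fingers":0.7,"x":-0.01,"y":-0.035,"z":0.53,"yaw":0},{"fingers":0.7,"x":-0.01,"y":-0.035,"z":0.53,"yaw":0}]' 12 | egrep 'eef|wid|for'
python3 -m creep '[{"fingers":0.3,"x":0,"y":0,"z":0,"yaw":0},{"fingers":0.3,"x":0,"y":0,"z":0,"yaw":0},{"fingers":0.3,"x":0,"y":0,"z":0,"yaw":0},{"fingers":0.3,"x":0,"y":0,"z":0,"yaw":0},{"fingers":0.3,"x":0,"y":0,"z":0,"yaw":0}]' 12 | egrep 'eef|wid|for'
python3 -m creep '[{"fingers":0.3,"x":0,"y":0,"z":0,"yaw":0},{"fingers":0.3,"x":0,"y":0,"z":0,"yaw":0}]' 12 | egrep 'eef|wid|for'
```

```text
eef_pos: [0.5671, -0.3049, 0.033]
ft_force: [-0.2, 0.0, -0.6]
gripper_width: 0.0616
grasp_force: 0.0
eef_pos: [0.5673, -0.3063, 0.0348]
ft_force: [-0.5, 0.2, 3.6]
gripper_width: 0.0331
grasp_force: 12.0
eef_pos: [0.5674, -0.3063, 0.0347]
ft_force: [-0.2, 1.5, 5.6]
gripper_width: 0.033
grasp_force: 12.0
```

```bash
python3 -m creep '[{"fingers":0.55,"x":0,"y":0,"z":0,"yaw":0},{"fingers":0.55,"x":0,"y":0,"z":0,"yaw":0},{"fingers":0.55,"x":0,"y":0,"z":0.0,"yaw":0},{"fingers":0.55,"x":0,"y":0,"z":0.0,"yaw":0}]' 12 | egrep 'eef|wid|for'
python3 -m creep '[{"fingers":0.55,"x":0,"y":0,"z":0.01,"yaw":0},{"fingers":0.55,"x":0,"y":0,"z":0.01,"yaw":0},{"fingers":0.55,"x":0,"y":0,"z":0.01,"yaw":0}]' 12 | egrep 'eef|wid|for'
python3 snap.py w11 | cut -c1-60; python3 obj.py w11 .567 -.304 .038
```

```text
eef_pos: [0.567, -0.3061, 0.0338]
ft_force: [-0.4, -0.6, -0.5]
gripper_width: 0.0485
grasp_force: 0.0
eef_pos: [0.5671, -0.3061, 0.0329]
ft_force: [1.0, -0.9, 0.2]
gripper_width: 0.0484
grasp_force: 0.0
11.8833 [ 0.5671 -0.3062  0.0329] [[-0.984, -0.176, -0.0], [
[ 0.5676 -0.3071  0.019 ] tool shift [-0.0003 -0.001   0.0139]
[ 0.5673 -0.3072  0.0357] tool shift [ 0.     -0.0011 -0.0028]
px [278.9 282.8] [ 243  247   73   73 3989] max [ 0.582  -0.2895  0.0384] min [ 0.5504 -0.3246  0.0061]
```

```bash
python3 -m creep '[{"fingers":0.55,"x":0,"y":-0.005,"z":0.01,"yaw":0},{"fingers":0.3,"x":0,"y":-0.005,"z":0.01,"yaw":0},{"fingers":0.3,"x":0,"y":-0.005,"z":0.01,"yaw":0},{"fingers":0.3,"x":0,"y":-0.005,"z":0.01,"yaw":0},{"fingers":0.3,"x":0,"y":-0.005,"z":0.01,"yaw":0}]' 10 | egrep 'eef|wid|for'
python3 -m creep '[{"fingers":0.3,"x":0,"y":0,"z":0,"yaw":0},{"fingers":0.3,"x":0,"y":0,"z":0,"yaw":0}]' 10 | egrep 'eef|wid|for'
```

```text
eef_pos: [0.5672, -0.3067, 0.0321]
ft_force: [1.2, 0.4, -1.0]
gripper_width: 0.0335
grasp_force: 10.0
eef_pos: [0.5672, -0.3066, 0.0321]
ft_force: [0.2, 0.3, -0.1]
gripper_width: 0.0333
grasp_force: 10.0
```

```bash
python3 -m creep '[{"fingers":0.3,"x":0,"y":0,"z":-0.1,"yaw":0},{"fingers":0.3,"x":0,"y":0,"z":-0.35,"yaw":0},{"fingers":0.3,"x":0,"y":0,"z":-0.7,"yaw":0},{"fingers":0.3,"x":0,"y":0,"z":-0.98,"yaw":0},{"fingers":0.3,"x":0,"y":0,"z":-1,"yaw":0}]' 10 | egrep 'eef|wid|gras'
python3 -m creep '[{"fingers":0.3,"x":-0.1,"y":0.15,"z":0,"yaw":0},{"fingers":0.3,"x":-0.2,"y":0.4,"z":0,"yaw":0},{"fingers":0.3,"x":-0.27,"y":0.7,"z":0,"yaw":0},{"fingers":0.3,"x":-0.27,"y":0.93,"z":0,"yaw":0}]' 10 | egrep 'eef|wid|gras'
python3 -m creep '[{"fingers":0.3,"x":-0.1,"y":0.25,"z":0,"yaw":0},{"fingers":0.3,"x":-0.2,"y":0.5,"z":0,"yaw":0},{"fingers":0.3,"x":-0.27,"y":0.75,"z":0,"yaw":0},{"fingers":0.3,"x":-0.27,"y":0.93,"z":0,"yaw":0}]' 10 | egrep 'eef|wid|gras'
python3 -m creep '[{"fingers":0.3,"x":-0.1,"y":0.25,"z":0,"yaw":0},{"fingers":0.3,"x":-0.2,"y":0.5,"z":0,"yaw":0},{"fingers":0.3,"x":-0.25,"y":0.75,"z":0,"yaw":0},{"fingers":0.3,"x":-0.25,"y":0.92,"z":0,"yaw":0},{"fingers":0.3,"x":-0.25,"y":0.92,"z":0,"yaw":0}]' 10 | egrep 'eef|wid|gras'
python3 snap.py w12 | cut -c1-60;python3 slices.py w12;python3 - <<'E'
from h import *
f=dict(np.load("w12.npz"));o=dict(np.load("w12_o.npz"));T=rot(o["tool_rot"]);C=cloud(f,True);H=(C-o["eef_pos"])@T
m=(np.abs(H[...,1])<.0155)&(np.abs(H[...,0])<.03)&(H[...,2]>-.02)&(H[...,2]<.04)
P=H[m];print(P.min(0),P.max(0))
for a in range(-8,36,4):
    q=P[(P[:,2]>a/1e3)&(P[:,2]<(a+4)/1e3)]
    if len(q):print(a,q[:,0].min().round(4),q[:,0].max().round(4),q[:,1].min().round(4),q[:,1].max().round(4))
E
```

```text
eef_pos: [0.5689, -0.3079, 0.1388]
gripper_width: 0.0334
grasp_force: 10.0
eef_pos: [0.5778, -0.2084, 0.1321]
gripper_width: 0.0333
grasp_force: 10.0
eef_pos: [0.5881, -0.1119, 0.1322]
gripper_width: 0.0334
grasp_force: 10.0
eef_pos: [0.5956, -0.016, 0.1322]
gripper_width: 0.0332
grasp_force: 10.0
14.0167 [ 0.5959 -0.0178  0.1323] [[-0.984, -0.178, -0.0], [
small 209 148 [ 0.5995 -0.0376] 0.015 shift [ 0.     -0.0201  0.1023]
small 271 237 [ 0.5989 -0.0378] 0.0362 shift [ 0.0007 -0.0201  0.1023]
  top z 0.0284
big 145 145 [0.5789 0.0679] 0.0205 shift [0.0015 0.0874 0.1003]
big 304 304 [0.5788 0.0679] 0.0431 shift [0.0016 0.0875 0.1003]
  top z 0.0304
held: y -0.00847943787740954 0.00849926335736103 x -0.014098701140161691 0.016575816485307916 x90 0.014981842609984858 z -0.006348180174928688 0.028980992084987136
[-0.0140987  -0.01548824 -0.00634818] [0.01657582 0.01547477 0.02898099]
-8 -0.007 0.0069 -0.0068 0.0084
-4 -0.0121 0.0123 -0.012 0.0146
0 -0.0141 0.0147 -0.0155 0.0153
4 -0.0064 0.0155 -0.0155 0.0155
8 -0.0082 0.0166 -0.0155 0.0152
12 -0.0098 0.016 -0.0155 0.0153
16 0.005 0.0163 -0.0152 0.0153
20 0.0062 0.0155 -0.0149 0.0139
24 0.0112 0.0141 -0.0069 0.0054
28 0.0096 0.0124 -0.0075 0.0029
```

```bash
python3 -m creep '[{"fingers":0.3,"x":0.01,"y":0.2,"z":0,"yaw":0},{"fingers":0.3,"x":0.01,"y":0.45,"z":0.05,"yaw":0},{"fingers":0.3,"x":0.01,"y":0.7,"z":0.2,"yaw":0},{"fingers":0.3,"x":0.01,"y":0.87,"z":0.4,"yaw":0},{"fingers":0.3,"x":0.01,"y":0.87,"z":0.45,"yaw":0}]' 10 | egrep 'eef|wid|gras'
python3 -m creep '[{"fingers":0.3,"x":0,"y":0,"z":0,"yaw":0},{"fingers":0.3,"x":0,"y":0,"z":0,"yaw":0}]' 10 | egrep 'eef|wid|for'
python3 snap.py w13 | cut -c1-60;python3 - <<'E'
from h import *
from scipy.optimize import least_squares
f=dict(np.load("w13.npz"));o=dict(np.load("w13_o.npz"));C=cloud(f,True);T=rot(o["tool_rot"]);H=(C-o["eef_pos"])@T
for nm,c0,R0,zt,vm in(("big",(.579,.068),.043,.032,245),("small",(.599,-.038),.0362,.030,420)):
    z=C[...,2];m=((z>zt-.0055)&(z<zt+.008)&(np.hypot(C[...,0]-c0[0],C[...,1]-c0[1])<R0+.008)).astype(np.uint8)
    c=max(cv2.findContours(m,cv2.RETR_EXTERNAL,cv2.CHAIN_APPROX_NONE)[0],key=len)[:,0]
    c=c[c[:,1]<vm];p=plane(f,c,zt,True)[:,:2]
    s=least_squares(lambda q:np.linalg.norm(p-q,axis=1)-R0,c0,loss="soft_l1",f_scale=.0005)
    print(nm,len(p),s.x.round(4),"shift",((np.r_[s.x,zt]-o["eef_pos"])@T).round(4))
m=(np.abs(H[...,1])<.0155)&(np.abs(H[...,0])<.03)&(H[...,2]>-.02)&(H[...,2]<.0)
P=H[m];print(P.min(0),P.max(0))
E
```

```text
eef_pos: [0.5784, 0.0679, 0.0848]
gripper_width: 0.0334
grasp_force: 10.0
eef_pos: [0.5806, 0.0649, 0.0875]
ft_force: [0.1, -0.6, -0.6]
gripper_width: 0.0333
grasp_force: 10.0
14.65 [0.5808 0.0648 0.0879] [[-0.985, -0.174, 0.002], [-0.1
big 295 [0.5784 0.0695] shift [0.0017 0.0051 0.0559]
small 281 [ 0.5982 -0.0358] shift [ 0.0005 -0.1021  0.058 ]
[-0.0113799  -0.01419688 -0.00589443] [ 1.18954908e-02  1.24205610e-02 -2.10999666e-06]
```

```bash
python3 -m creep '[{"fingers":0.3,"x":0.005,"y":0.03,"z":0,"yaw":0},{"fingers":0.3,"x":0.005,"y":0.03,"z":0.1,"yaw":0},{"fingers":0.3,"x":0.005,"y":0.03,"z":0.2,"yaw":0},{"fingers":0.3,"x":0.005,"y":0.03,"z":0.2,"yaw":0},{"fingers":0.3,"x":0.005,"y":0.03,"z":0.2,"yaw":0}]' 10 | egrep 'eef|wid|for'
```

```text
eef_pos: [0.5785, 0.0691, 0.0662]
ft_force: [1.0, 0.6, -0.5]
gripper_width: 0.0336
grasp_force: 10.0
```

```bash
python3 -m creep '[{"fingers":0.3,"x":-0.01,"y":0,"z":0,"yaw":0},{"fingers":0.3,"x":-0.01,"y":0,"z":0.04,"yaw":0},{"fingers":0.3,"x":-0.01,"y":0,"z":0.07,"yaw":0},{"fingers":0.3,"x":-0.01,"y":0,"z":0.07,"yaw":0}]' 10 | egrep 'eef|wid|for'
python3 -m creep '[{"fingers":0.3,"x":0,"y":0,"z":0.02,"yaw":0},{"fingers":0.3,"x":0,"y":0,"z":0.04,"yaw":0},{"fingers":0.3,"x":0,"y":0,"z":0.055,"yaw":0},{"fingers":0.3,"x":0,"y":0,"z":0.055,"yaw":0}]' 10 | egrep 'eef|wid|for'
```

```text
eef_pos: [0.5796, 0.0695, 0.0594]
ft_force: [-0.2, -0.3, -0.7]
gripper_width: 0.0333
grasp_force: 10.0
eef_pos: [0.5798, 0.0694, 0.0542]
ft_force: [-0.2, 0.8, -0.3]
gripper_width: 0.0334
grasp_force: 10.0
```

```bash
python3 -m creep '[{"fingers":0.3,"x":0,"y":0,"z":0.01,"yaw":0},{"fingers":0.3,"x":0,"y":0,"z":0.016,"yaw":0},{"fingers":0.3,"x":0,"y":0,"z":0.016,"yaw":0},{"fingers":0.3,"x":0,"y":0,"z":0.016,"yaw":0}]' 10 | egrep 'eef|wid|for'
python3 -m creep '[{"fingers":0.7,"x":0,"y":0,"z":0,"yaw":0},{"fingers":0.7,"x":0,"y":0,"z":0,"yaw":0},{"fingers":0.7,"x":0,"y":0,"z":0,"yaw":0},{"fingers":0.7,"x":0,"y":0,"z":0,"yaw":0},{"fingers":0.7,"x":0,"y":0,"z":0,"yaw":0}]' 10 | egrep 'eef|wid|for'
python3 -m creep '[{"fingers":0.7,"x":0,"y":0,"z":-0.1,"yaw":0},{"fingers":0.7,"x":0,"y":0,"z":-0.4,"yaw":0},{"fingers":0.7,"x":0,"y":0,"z":-0.8,"yaw":0},{"fingers":0.7,"x":0,"y":0,"z":-0.9,"yaw":0}]' 8 | egrep 'eef|wid|for'
python3 snap.py w14 | cut -c1-60; python3 -c "
import cv2;a=cv2.imread('pics/w14.png')[120:420,60:500];cv2.imwrite('pics/w14c.png',a)"
```

```text
eef_pos: [0.5799, 0.0694, 0.053]
ft_force: [-1.1, -0.2, -0.2]
gripper_width: 0.0335
grasp_force: 10.0
eef_pos: [0.5799, 0.0694, 0.053]
ft_force: [-1.2, 0.2, -0.8]
gripper_width: 0.0615
grasp_force: 0.0
eef_pos: [0.5817, 0.0694, 0.149]
ft_force: [1.2, -1.4, 0.8]
gripper_width: 0.0617
grasp_force: 0.0
16.8667 [0.5817 0.0694 0.1487] [[-0.984, -0.176, 0.009], [-0
```

View pics/w14c.png

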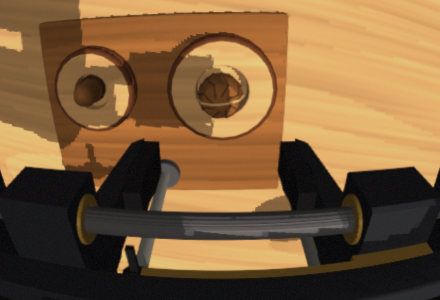

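Both nuts stand upright in their pockets (walnut crop (222,95), acorn crop (89,88)). Next are the pointer height and the lens pose.

Run:
```python
from h import *
np.set_printoptions(precision=4,suppress=True)
ax=np.array([.6757,.0318])
for n in("scene0","side0","w2","w3","w14"):
    f=dict(np.load(n+".npz"));C=cloud(f,n[0]=="w");d=np.hypot(C[...,0]-ax[0],C[...,1]-ax[1])
    g=f["image"].max(2);m=(d<.018)&(C[...,2]>.1)&(C[...,2]<.195)
    post=C[(m)];print(n,m.sum(),"post mean xy",post[:,:2].mean(0) if m.sum() else "")
    for k,sel in(("dark",m&(g<(28 if n!="side0" else 62))),):
        q=C[sel]
        if len(q):print("  ",k,len(q),"z pct",np.percentile(q[:,2],[2,10,25,50,75,90,98]),q[:,:2].mean(0))
    # pointer: points on the slices side
    b=np.array([.983,.185]);t=(C[...,:2]-ax)@b;s=(C[...,:2]-ax)@[-b[1],b[0]]
    p=(t<-.012)&(t>-.04)&(np.abs(s)<.015)&(C[...,2]>.1)&(C[...,2]<.19)
    if p.sum():print("  pointer",p.sum(),np.percentile(C[p][:,2],[10,50,90]),t[p].min(),np.median(s[p]))
S=dict(np.load("scene0.npz"));D=dict(np.load("side0.npz"))
for n,f,uvs in(("scene",S,[(291.5,225.5),(291.5,227.5),(291.5,229.5)]),("side",D,[(311,190.5),(311,193.5),(311,196)])):
    c=np.asarray(f["xyz"]);h=c[:2]-ax;h/=np.linalg.norm(h);P=np.r_[ax+h*.011,0]
    for uv in uvs:
        d=rays(f,uv)[0];s=((P-c)[:2]@h)/(d[:2]@h);X=c+s*d;print(n,uv,X)
```

```text
scene0 126 post mean xy [0.6796 0.0332]
   dark 29 z pct [0.1404 0.1421 0.1444 0.1475 0.1486 0.1491 0.1496] [0.6819 0.0319]
  pointer 5 [0.1441 0.1464 0.1469] -0.029984495860115094 -8.14348778533147e-05
side0 195 post mean xy [0.6704 0.0304]
   dark 16 z pct [0.1441 0.145  0.1465 0.1476 0.1489 0.1495 0.1496] [0.6679 0.0271]
  pointer 27 [0.143  0.1461 0.1472] -0.03339042821011689 0.0011365917714850173
w2 0 post mean xy 
w3 498 post mean xy [0.671  0.0326]
   dark 160 z pct [0.1403 0.1423 0.1445 0.1463 0.147  0.1474 0.1478] [0.6682 0.0325]
  pointer 47 [0.1436 0.1446 0.1456] -0.025054923927954366 0.0006738897629729675
w14 562 post mean xy [0.6695 0.0319]
   dark 131 z pct [0.1418 0.1431 0.1443 0.1449 0.1457 0.1466 0.1474] [0.6645 0.0296]
  pointer 249 [0.1419 0.1447 0.1455] -0.03160491878397118 0.0011721838350117959
scene (291.5, 225.5) [0.6867 0.0335 0.1558]
scene (291.5, 227.5) [0.6867 0.0336 0.1482]
scene (291.5, 229.5) [0.6867 0.0338 0.1406]
side (311, 190.5) [0.6666 0.0248 0.1557]
side (311, 193.5) [0.667  0.0245 0.1483]
side (311, 196) [0.6674 0.0243 0.142 ]
```

Run:
```python
from h import *
from scipy.optimize import least_squares
np.set_printoptions(precision=4,suppress=True)
# handle: dark pixels near the lens in w2,w3 on plane z=.040 (handle top); use pixels within width
for nm in("w2","w3"):
    f=dict(np.load(nm+".npz"));P=plane(f,np.stack(np.meshgrid(np.arange(560),np.arange(420)),-1).reshape(-1,2),.040,True).reshape(420,560,3)
    C=cloud(f,True);z=C[...,2];g=f["image"].max(2)
    m=((z>.033)&(z<.045)&(g<50)&(P[...,0]>.34)&(P[...,0]<.48)&(P[...,1]>.25)&(P[...,1]<.37)).astype(np.uint8)
    n,l,st,ce=cv2.connectedComponentsWithStats(m);i=1+np.argmax(st[1:,4]);p=P[l==i][:,:2].astype(np.float32)
    (c,sz,a)=cv2.minAreaRect(p);box=cv2.boxPoints((c,sz,a));vx,vy,x0,y0=cv2.fitLine(p,cv2.DIST_L2,0,.001,.001).ravel()
    print(nm,st[i],"rect",c,sz,a,"line",np.degrees(np.arctan2(vy,vx)),x0,y0,"zmed",np.median(z[l==i]))
```

```text
w2 [ 255  245   73   60 1047] rect (0.4122403562068939, 0.31426119804382324) (0.11088233441114426, 0.01755274459719658) 30.96428871154785 line 30.565453 0.40967077 0.31269544 zmed 0.03839733348719515
w3 [479 102  16  56 193] rect (0.40063294768333435, 0.2920567989349365) (0.06896011531352997, 0.01608777604997158) 18.786523818969727 line 27.216372 0.39525437 0.29067874 zmed 0.036734617338921416
```

```bash
python3 -m creep '[{"fingers":0.7,"x":0.33,"y":0.93,"z":0,"yaw":0},{"fingers":0.7,"x":0.33,"y":0.93,"z":0,"yaw":0},{"fingers":0.7,"x":0.33,"y":0.93,"z":0,"yaw":0}]' 10 | egrep 'eef'
python3 -m creep '[{"fingers":0.7,"x":0.33,"y":0.93,"z":0,"yaw":0},{"fingers":0.7,"x":0.33,"y":0.93,"z":0,"yaw":0},{"fingers":0.7,"x":0.33,"y":0.93,"z":0,"yaw":0}]' 10 | egrep 'eef'
python3 -m creep '[{"fingers":0.6,"x":0.34,"y":0.93,"z":0,"yaw":-0.07},{"fingers":0.6,"x":0.34,"y":0.93,"z":0,"yaw":-0.14},{"fingers":0.6,"x":0.34,"y":0.93,"z":0,"yaw":-0.21},{"fingers":0.6,"x":0.34,"y":0.93,"z":0,"yaw":-0.228},{"fingers":0.6,"x":0.34,"y":0.93,"z":0,"yaw":-0.228}]' 10 | egrep 'eef|rot'
cat > lens.py <<'E'
import sys
from h import *
n=sys.argv[1];f=dict(np.load(n+".npz"));o=dict(np.load(n+"_o.npz"));T=rot(o["tool_rot"])
P=plane(f,np.stack(np.meshgrid(np.arange(560),np.arange(420)),-1).reshape(-1,2),.040,True).reshape(420,560,3)
C=cloud(f,True);z=C[...,2];g=f["image"].max(2)
m=((z>.032)&(z<.046)&(g<55)&(P[...,0]>.33)&(P[...,0]<.50)&(P[...,1]>.24)&(P[...,1]<.39)).astype(np.uint8)
k,l,st,ce=cv2.connectedComponentsWithStats(m);i=1+np.argmax(st[1:,4]);p=P[l==i][:,:2].astype(np.float32)
c,sz,a=cv2.minAreaRect(p);vx,vy,x0,y0=cv2.fitLine(p,cv2.DIST_L2,0,.001,.001).ravel();d=np.array([vx,vy])*np.sign(vx);t=(p-[x0,y0])@d
far=np.array([x0,y0])+np.percentile(t,.5)*d
grip=far+.081*d
print("tool",o["eef_pos"].round(4),"y heading",np.degrees(np.arctan2(T[1,1],T[0,1])).round(2),"lens heading",np.degrees(np.arctan2(d[1],d[0])).round(2),"rect",np.round(c,4),np.round(sz,4),"px",st[i],"zmed",np.median(z[l==i]).round(4))
# ring: bright
r=(z>.028)&(z<.046)&(np.hypot(P[...,0]-.4886,P[...,1]-.3596)<.05)
v,u=np.nonzero(r);q=plane(f,np.c_[u,v],.036,True)[:,:2].astype(np.float32);cc,rr=cv2.minEnclosingCircle(q)
print("far end",far.round(4),"grip",grip.round(4),"shift",((np.r_[grip,.033]-o["eef_pos"])@T).round(4),"ring",len(q),np.round(cc,4),round(rr,4))
E
python3 snap.py w15|cut -c1-50; python3 lens.py w15
```

```text
eef_pos: [0.5281, 0.1581, 0.1423]
eef_pos: [0.4792, 0.2441, 0.1423]
eef_pos: [0.4314, 0.3273, 0.1423]
tool_rot: [-0.001, -0.266, 0.964, -0.0]
17.8333 [0.432  0.3267 0.1424] [[-0.861, -0.509, -
tool [0.432  0.3267 0.1424] y heading 120.62 lens heading 30.73 rect [0.4146 0.3128] [0.1098 0.0153] px [ 265  117   23  145 2933] zmed 0.0385
far end [0.3681 0.2849] grip [0.4377 0.3263] shift [-0.0049 -0.0033  0.1094] ring 5054 [0.4849 0.3538] 0.0426
```

```bash
python3 -m creep '[{"fingers":0.6,"x":-0.045,"y":-0.033,"z":0.1,"yaw":0},{"fingers":0.6,"x":-0.045,"y":-0.033,"z":0.4,"yaw":0},{"fingers":0.6,"x":-0.045,"y":-0.033,"z":0.6,"yaw":0},{"fingers":0.6,"x":-0.045,"y":-0.033,"z":0.6,"yaw":0},{"fingers":0.6,"x":-0.045,"y":-0.033,"z":0.6,"yaw":0}]' 10 | egrep 'eef|wid'
python3 snap.py w16|cut -c1-50; python3 lens.py w16
```

```text
eef_pos: [0.4383, 0.3252, 0.0821]
gripper_width: 0.0532
18.3 [0.4388 0.3256 0.0831] [[-0.861, -0.508, 0.0]
tool [0.4388 0.3256 0.0831] y heading 120.54 lens heading 30.6 rect [0.4147 0.3127] [0.109  0.0155] px [ 269  112   30  187 5227] zmed 0.0385
far end [0.3682 0.2852] grip [0.4379 0.3265] shift [0.0003 0.0012 0.0501] ring 4561 [0.4845 0.3554] 0.042
```

```bash
python3 -m creep '[{"fingers":0.6,"x":0,"y":0.01,"z":0.1,"yaw":0},{"fingers":0.6,"x":0,"y":0.01,"z":0.3,"yaw":0},{"fingers":0.6,"x":0,"y":0.01,"z":0.45,"yaw":0},{"fingers":0.6,"x":0,"y":0.01,"z":0.49,"yaw":0},{"fingers":0.6,"x":0,"y":0.01,"z":0.49,"yaw":0}]' 10 | egrep 'eef|wid|for'
python3 -m creep '[{"fingers":0.1,"x":0,"y":0,"z":0,"yaw":0},{"fingers":0.1,"x":0,"y":0,"z":0,"yaw":0},{"fingers":0.1,"x":0,"y":0,"z":0,"yaw":0},{"fingers":0.1,"x":0,"y":0,"z":0,"yaw":0},{"fingers":0.1,"x":0,"y":0,"z":0,"yaw":0}]' 10 | egrep 'eef|wid|for'
python3 -m creep '[{"fingers":0.1,"x":0,"y":0,"z":0,"yaw":0},{"fingers":0.1,"x":0,"y":0,"z":0,"yaw":0},{"fingers":0.1,"x":0,"y":0,"z":0,"yaw":0},{"fingers":0.1,"x":0,"y":0,"z":0,"yaw":0},{"fingers":0.1,"x":0,"y":0,"z":0,"yaw":0}]' 35 | egrep 'eef|wid|for|rot'
```

```text
eef_pos: [0.4374, 0.3267, 0.0335]
ft_force: [0.0, 0.2, -0.1]
gripper_width: 0.053
grasp_force: 0.0
eef_pos: [0.4377, 0.3269, 0.0344]
ft_force: [0.2, 0.5, -0.6]
gripper_width: 0.0211
grasp_force: 0.0
eef_pos: [0.4376, 0.3269, 0.0342]
tool_rot: [0.0, -0.264, 0.964, 0.0]
ft_force: [-1.8, -0.1, 6.0]
gripper_width: 0.0154
grasp_force: 35.0
```

```bash
python3 -m creep '[{"fingers":0.1,"x":0,"y":0,"z":-0.05,"yaw":0},{"fingers":0.1,"x":0,"y":0,"z":-0.2,"yaw":0},{"fingers":0.1,"x":0,"y":0,"z":-0.45,"yaw":0},{"fingers":0.1,"x":0,"y":0,"z":-0.7,"yaw":0},{"fingers":0.1,"x":0,"y":0,"z":-0.9,"yaw":0}]' 35 | egrep 'eef|wid|for'
python3 -m creep '[{"fingers":0.1,"x":0,"y":0,"z":-0.15,"yaw":0},{"fingers":0.1,"x":0,"y":0,"z":-0.29,"yaw":0},{"fingers":0.1,"x":0,"y":0,"z":-0.29,"yaw":0},{"fingers":0.1,"x":0,"y":0,"z":-0.29,"yaw":0}]' 35 | egrep 'eef|wid|for|rot'
python3 snap.py w17|cut -c1-50
cat > tilt.py <<'E'
import sys
from h import *
n=sys.argv[1];f=dict(np.load(n+".npz"));o=dict(np.load(n+"_o.npz"));T=rot(o["tool_rot"]);H=(cloud(f,True)-o["eef_pos"])@T
# handle seen on the camera side (tool +x = behind), ring on the far side (tool -x)
g=f["image"].max(2);m=(np.abs(H[...,1])<.007)&(H[...,0]>.012)&(H[...,0]<.09)&(np.abs(H[...,2])<.03)&(g<70)
P=H[m];print(len(P),"handle z=a*x+b",np.polyfit(P[:,0],P[:,2],1).round(4),"y=a*x+b",np.polyfit(P[:,0],P[:,1],1).round(4),"far x",P[:,0].max().round(4))
m=(H[...,0]<-.02)&(H[...,0]>-.11)&(np.abs(H[...,1])<.045)&(np.abs(H[...,2])<.03)
P=H[m];print("ring",len(P),P.min(0).round(4) if len(P) else "",P.max(0).round(4) if len(P) else "")
E
python3 tilt.py w17
```

```text
eef_pos: [0.4375, 0.3268, 0.1255]
ft_force: [-0.7, -0.1, -1.3]
gripper_width: 0.0156
grasp_force: 35.0
eef_pos: [0.4375, 0.3268, 0.153]
tool_rot: [0.0, -0.264, 0.964, 0.0]
ft_force: [-0.5, -0.2, -0.6]
gripper_width: 0.0152
grasp_force: 35.0
20.35 [0.4372 0.3267 0.1522] [[-0.86, -0.509, -0.0
5735 handle z=a*x+b [ 0.0007 -0.0051] y=a*x+b [-0.0004 -0.0003] far x 0.0811
ring 2376 [-0.0705 -0.0254  0.0004] [-0.0423  0.0227  0.0037]
```

```bash
python3 obj.py w14 .58 .0695 .038 | head -2
python3 -m creep '[{"fingers":0.1,"x":0.03,"y":-0.1,"z":0,"yaw":0},{"fingers":0.1,"x":0.08,"y":-0.3,"z":0,"yaw":0},{"fingers":0.1,"x":0.14,"y":-0.55,"z":0,"yaw":0},{"fingers":0.1,"x":0.19,"y":-0.78,"z":0,"yaw":0},{"fingers":0.1,"x":0.23,"y":-0.95,"z":0,"yaw":0}]' 35 | egrep 'eef|wid'
python3 -m creep '[{"fingers":0.1,"x":0.05,"y":-0.2,"z":0,"yaw":0},{"fingers":0.1,"x":0.1,"y":-0.4,"z":0,"yaw":0},{"fingers":0.1,"x":0.14,"y":-0.6,"z":0,"yaw":0},{"fingers":0.1,"x":0.19,"y":-0.78,"z":0,"yaw":0},{"fingers":0.1,"x":0.23,"y":-0.9,"z":0,"yaw":0}]' 35 | egrep 'eef|wid'
python3 -m creep '[{"fingers":0.1,"x":0.05,"y":-0.2,"z":0,"yaw":0.05},{"fingers":0.1,"x":0.1,"y":-0.4,"z":0,"yaw":0.1},{"fingers":0.1,"x":0.14,"y":-0.6,"z":0,"yaw":0.15},{"fingers":0.1,"x":0.19,"y":-0.75,"z":0.02,"yaw":0.19},{"fingers":0.1,"x":0.22,"y":-0.86,"z":0.04,"yaw":0.222}]' 35 | egrep 'eef|wid'
python3 -m creep '[{"fingers":0.1,"x":0,"y":0,"z":0,"yaw":0},{"fingers":0.1,"x":0,"y":0,"z":0,"yaw":0},{"fingers":0.1,"x":0,"y":0,"z":0,"yaw":0}]' 35
python3 snap.py w18|cut -c1-50; python3 tilt.py w18
```

```text
[0.5803 0.0697 0.019 ] tool shift [0.0025 0.0009 0.1297]
[0.574  0.0673 0.0481] tool shift [ 0.0088 -0.0004  0.1005]
eef_pos: [0.4663, 0.2311, 0.1519]
gripper_width: 0.0152
eef_pos: [0.4923, 0.142, 0.1519]
gripper_width: 0.0158
eef_pos: [0.5169, 0.0569, 0.1479]
gripper_width: 0.0153
time: 21.85
eef_pos: [0.5166, 0.0593, 0.1485]
tool_rot: [-0.001, -0.094, 0.996, 0.0]
ft_force: [0.1, 0.2, -1.5]
gripper_width: 0.0155
grasp_force: 35.0
21.9 [0.5167 0.0595 0.1487] [[-0.982, -0.187, -0.0
5753 handle z=a*x+b [-0.0022 -0.0041] y=a*x+b [-0.0018 -0.0002] far x 0.0812
ring 2380 [-0.0701 -0.0252  0.0013] [-0.0418  0.0228  0.0049]
```

Run:
```python
from h import *
from cell import robot
f=dict(np.load("w14.npz"));C=cloud(f,True)
m=((C[...,2]>.0355)&(C[...,2]<.07)&(np.hypot(C[...,0]-.58,C[...,1]-.0695)<.03)).astype(np.uint8)
k,l,st,ce=cv2.connectedComponentsWithStats(m);i=1+np.argmax(st[1:,4]);P=C[l==i]
print(st[i],"cen@.047",plane(f,ce[i],.047,True)[0].round(4),"bbox mid",((P.min(0)+P.max(0))/2).round(4),P.max(0).round(4),"top",P[P[:,2]>P[:,2].max()-.002].mean(0).round(4))
for n in("scene","side"):
    g=robot.grab_frame(n);np.savez(n+"1.npz",**g);cv2.imwrite(f"pics/{n}1.png",g["image"][:,:,::-1])
    C=cloud(g);q=(C[...,2]>.130)&(C[...,2]<.156)&(np.hypot(C[...,0]-.58,C[...,1]-.07)<.045)
    P=C[q];print(n,q.sum(),"ring pts z pct",np.percentile(P[:,2],[5,50,95]).round(4),"bbox mid",((P.min(0)+P.max(0))/2).round(4))
o=robot.get_obs();T=rot(o["tool_rot"]);L=o["eef_pos"]-.064*T[:,0]+.0032*T[:,2];print("TCP",o["eef_pos"].round(4),"lens",L.round(4),np.round(T,3).tolist())
a=cv2.imread("pics/scene1.png")[150:310,200:400];b=cv2.imread("pics/side1.png")[150:310,200:400];cv2.imwrite("pics/fin.png",cv2.resize(np.hstack([a,b]),(800,320)))
```

```text
[ 257  193   48   45 1583] cen@.047 [0.578  0.0684 0.047 ] bbox mid [0.58   0.069  0.0471] [0.5965 0.0865 0.0586] top [0.5805 0.0686 0.0572]
scene 526 ring pts z pct [0.1435 0.1474 0.152 ] bbox mid [0.5761 0.0709 0.1476]
side 118 ring pts z pct [0.1419 0.1473 0.1507] bbox mid [0.5749 0.0437 0.1458]
TCP [0.5168 0.0596 0.1489] lens [0.5797 0.0716 0.1457] [[-0.982, -0.186, -0.0], [-0.186, 0.982, 0.0], [0.0, 0.0, -1.0]]
```

View pics/fin.png

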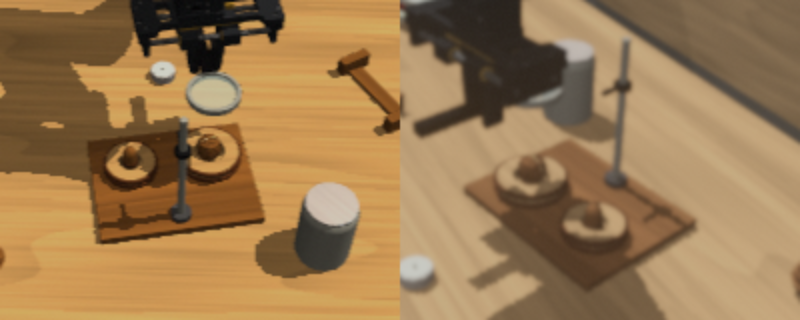

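The scene half shows the lens held at crop (213,93), clear of the post, with both nuts standing at (210,145) and (131,155). The bystanders are in place. A 2 mm correction in y, then settle.

```bash
python3 -m creep '[{"fingers":0.1,"x":0,"y":-0.02,"z":0,"yaw":0},{"fingers":0.1,"x":0,"y":-0.02,"z":0,"yaw":0},{"fingers":0.1,"x":0,"y":-0.02,"z":0,"yaw":0},{"fingers":0.1,"x":0,"y":-0.02,"z":0,"yaw":0},{"fingers":0.1,"x":0,"y":-0.02,"z":0,"yaw":0}]' 35 | egrep eef
python3 -m creep '[{"fingers":0.1,"x":0,"y":0,"z":0,"yaw":0},{"fingers":0.1,"x":0,"y":0,"z":0,"yaw":0},{"fingers":0.1,"x":0,"y":0,"z":0,"yaw":0},{"fingers":0.1,"x":0,"y":0,"z":0,"yaw":0},{"fingers":0.1,"x":0,"y":0,"z":0,"yaw":0}]' 35 
python3 -c "
from cell import robot;from h import *
o=robot.get_obs();T=rot(o['tool_rot']);print((o['eef_pos']-.064*T[:,0]+.0032*T[:,2]).round(4),o['joint_vel'].round(4))"
```

```text
eef_pos: [0.5174, 0.0571, 0.149]
time: 22.83
eef_pos: [0.5175, 0.0571, 0.149]
tool_rot: [0.0, -0.093, 0.996, 0.0]
ft_force: [0.3, -0.6, -1.3]
gripper_width: 0.0155
grasp_force: 35.0
[0.5804 0.0689 0.1458] [ 0.0001 -0.0006  0.0012 -0.0021  0.0002 -0.0024]
```

```bash
python3 -c "
from cell import robot;print(robot.hand_in())"
```

```text
the job is handed in; nothing more can be done
None
```

I handed the job in at about 23 s: both nuts stand released in their pockets, and the lens is held still and level over the walnut (centre within about 1 mm by my measurements) at z ≈ 0.146 m, against a pointer height I measured at about 0.145 m; no verdict was returned.

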